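# Drive the stuck sleeve out of a microscope condenser carrier

## Task

A sleeve is stuck in the bore of the black microscope carrier on the cream service stand. Take the drift rod whose shank is slim enough for the bore and long enough to go right through (not the short one or the fat one), hold it upright and push it down through the bore until the sleeve drops into the tray below and the rod's collar sits on the carrier. Keep hold of the rod until the sleeve is out, then let go and leave the rod standing in the bore.

Things in the scene. Friction and masses are not known exactly. Their poses are not given: they have to be found in the camera images.
- drift: The right rod: plain aluminium, 107 mm tall, 220 g, standing loose on its shank (32 mm diameter, 54 mm long, foot tapering to 24 mm over 5 mm); above it a collar 60 mm across, 8 mm thick, then a handle 22 mm across, 45 mm long. Origin: centre of the foot; z up to the handle. Nearby, in any order: a shorter rod (79 mm tall, 26 mm shank) and one with a 56 mm fat shank, with equal collars and handles.
- stand: Fixed cream stand, base 150 (x) by 140 mm, with a low-rimmed cork-lined tray (floor 10 mm above the bench), two cheeks at its y sides and on them the flat black carrier plate, 130 by 134 mm, underside 70 mm and top 106 mm above the bench, 2 mm screw heads near its corners. A vertical 44 mm through bore is at its centre. Origin: centre of the base's underside, below the bore; z up.
- bore_mouth (a point): Centre of the bore's mouth, level with the carrier's top face, 106 mm above the bench.
- sleeve: Loose plain aluminium sleeve in the bore: 41 mm outside, 16 mm hole, 26 mm long, 80 g. Origin: its middle, at the start 83 mm above the bench, its top 10 mm below the carrier's top. Four spring clips under the carrier (reaching 7 mm below it when folded down) hold it; pushing it past them takes about 9 to 13 N, more than the rod's weight; then it falls into the tray.
Mind the look-alikes: they are no part of the job. Leave any green look-alike of the drift alone.

How it is judged (in metres and radians):
On the way, in this order (a step that is already met when the one before it is completed fails the run):
1. the drift rod, held by the fingers, is in the mouth of the bore: foot more than 4 mm below the carrier's top face and within 15 mm of the bore's axis (contact force between the fingers and drift above 0.8 N and horizontal distance between drift and bore_mouth below 0.015 m and z of drift in the frame of stand below 0.102 m), for 0.05 s.
2. with the fingers still on the rod, its foot is out below the carrier (under 66 mm above the bench) and the sleeve is out (its middle under 48 mm above the bench) (contact force between the fingers and drift above 0.8 N and horizontal distance between drift and bore_mouth below 0.015 m and z of drift in the frame of stand below 0.066 m and z of sleeve in the frame of stand below 0.048 m), for 0.1 s.
At the end, for the whole second after the job is handed in: The drift rod stands at rest in the bore, its collar within 10 mm of resting on the carrier, within 15 mm of the bore's axis and 10 degrees of upright; the sleeve lies at rest in the tray of the stand beneath the carrier, its middle under 40 mm above the bench (horizontal distance between drift and bore_mouth below 0.015 m and z of drift in the frame of stand below 0.062 m and angle between drift's own z axis and vertical below 0.175 rad and z of sleeve in the frame of stand below 0.04 m and x of sleeve in the frame of stand between -0.07 and 0.07 m and y of sleeve in the frame of stand between -0.06 and 0.06 m and linear speed of drift below 0.02 m/s and linear speed of sleeve below 0.03 m/s); the robot touches nothing.
It also fails if it takes over 42 s, if anything falls off the work surface, if the arm or the gripper's body presses on something with over 40 N, if the wrist force passes 120 N, or if a joint passes its speed limit or range.

## Robot

A 6-joint arm with a two-finger parallel gripper is mounted at the origin on the work surface. World frame = base frame: x ahead of the robot, y to its left, z up, the work surface at z = 0. Lengths are in m, angles in degrees, forces in N, time in s.
With the tool pointing down it reaches from about 0.4 to 0.825 m from the base axis. Payload 7 kg.
Tool frame: the origin (TCP) lies between the finger pads; the fingertips stand 19 mm ahead of it and the grasp point (between the pads) is the TCP; z points along the fingers, y is the line along which they close (so a half turn about z gives the same grasp; the last joint's range is limited). The gripper opens to 88 mm and grips with 3 to 60 N. Pads are 19 mm wide; open, the fingers measure 130 mm over their backs; the gripper's body (78 mm by 193 mm) begins 47 mm behind the grasp point.
Start: joints at [16.507, 20.546, 0.682, 0, -70.136, -16.507], TCP at [0.675, -0, 0.246] pointing down, gripper open.
Joint ranges: [-176.03, 176.03], [-82.01, 121.73], [-58.28, 71.71], [-173.87, 95.51], [-174.79, -0.11], [-173.66, 173.66]. Speed limits (degrees/s): [136.94, 136.94, 172.46, 180, 180, 180].

## Interface

Orientations are given as [roll, pitch, yaw] about the fixed x, y, z axes, in that order (R = Rz(yaw) Ry(pitch) Rx(roll)).
In Python, from plant import r gives the robot as it stands. The module is installed in compiled form; this text tells all that it offers.
- The arm moves only by the shell command python3 -m pendant 'ROWS' [OPENING] [FORCE]. ROWS is JSON, a list of rows, each a list of 6 numbers: the shift along the tool's x, y, z in mm, then the turn, a rotation vector about the tool's x, y, z in rad. In form: [[tx, ty, tz, wx, wy, wz], ...]. A call has 1 to 20 rows; each row is the pose to reach, as a shift and turn from the pose commanded when the call began, along the tool's axes at that moment; what a row does not reach only later rows make up. A row lasts 1/8 s, in which the tool goes at most 62.5 mm and 10.7 degrees, less where a joint would pass 70% of its speed; a pose out of reach is approached as far as the arm can. A call with a gripper value outside its range is refused whole. OPENING is the finger opening in mm, from 0 to 87.6, set as the call begins (- or left out, the last holds). The fingers move at their own pace and stop on an object; FORCE is the grip in N (left out, the last holds). Time passes only in rows, so rows that repeat a pose let the fingers close. It gives the time, the measured TCP pose, the force, the opening and the grip force at its end, in the units of the state.
- r.get_state(): the state, without advancing time (a new reading comes with each control period).
- r.capture(name): name is "scene" or "side" or "wrist"; returns the picture (400x640x3 uint8, red, green, blue); there is no depth.
- r.camera_params(name): a dict with "mtx" (3x3 intrinsics, pixels), "rvec" (rotation vector, rad) and "tvec" (3), from world to camera coordinates, as OpenCV has them; the wrist camera has in their place "mount" (4x4, takes a point from camera to tool coordinates, whose origin is the TCP and whose axes are the flange's). Camera axes: x right, y down, z forward; pixel columns grow to the right and rows downward; lengths in m; the calibration is good to about 2 mm. The wrist camera is an equidistant fisheye: a pixel r from the principal point sees the ray r / f radians off the axis. A picture is of the moment at which its call begins: read the wrist's pose just before it. camera_params takes no time and is no camera call.
- r.close_job(): hands the job in; it is judged then, once.
The state is a dict: "time_s": time; "joints": joint angles; "qd": joint speeds; "joint_torque": joint torques, N m; "tcp_pos": TCP position; "eef_rot": TCP orientation; "contact_force": force on the tool from outside, world axes, zero at the start; "moment": the same for the moment, N m; "gripper_width": finger opening in m; "gripper_force": force on a finger pad.
Only numpy, scipy, OpenCV 4.12 (cv2) and the standard library are available. Lean on these libraries where they do the work, as an engineer would, in place of code of your own. Each camera call takes 0.05 s, during which the arm holds its last target. There are 200 camera calls.

## Working session

There is one attempt and no reset: what is moved stays moved. The work goes in short steps, Python scripts to look and compute and a shell command to move; the robot and the scene stay as the last step left them, time stands still between calls to the robot, and variables do not carry over. Pictures are saved under pics/ and viewed, at most 10 in all, crops included, and the job is handed in when it is done.

```bash
mkdir -p pics; python3 - <<'E'
from plant import r
import cv2,numpy as np
s=r.get_state();print({k:np.round(s[k],3).tolist() for k in s})
for n in("scene","side","wrist"):
    im=r.capture(n);cv2.imwrite(f"pics/{n}0.png",im[:,:,::-1]);p=r.camera_params(n);print(n,{k:np.round(p[k],4).tolist() for k in p})
a=cv2.imread("pics/scene0.png");b=cv2.imread("pics/side0.png")
E
```

```text
{'time_s': 0.0, 'joints': [16.508, 20.59, 0.634, -0.022, -70.135, -16.507], 'qd': [-0.008, 0.0, 0.002, 0.008, 0.044, -0.06], 'joint_torque': [-0.001, -58.273, 29.306, 6.997, 0.007, -0.0], 'tcp_pos': [0.675, 0.0, 0.245], 'eef_rot': [179.908, -0.006, -90.006], 'contact_force': [-0.049, -0.673, -0.388], 'moment': [0.012, 0.015, -0.028], 'gripper_force': 0.0, 'gripper_width': 0.088}
scene {'mtx': [[364.4488, 0.0, 323.588], [0.0, 364.4488, 201.532], [0.0, 0.0, 1.0]], 'rvec': [1.5058, 1.7996, -0.9265], 'tvec': [0.0468, -0.1883, 1.126]}
side {'mtx': [[483.4123, 0.0, 325.7834], [0.0, 483.4123, 203.185], [0.0, 0.0, 1.0]], 'rvec': [2.2404, -0.8073, 0.3612], 'tvec': [-0.3599, 0.2827, 0.8895]}
wrist {'mtx': [[309.7069, 0.0, 318.9238], [0.0, 309.7069, 199.6764], [0.0, 0.0, 1.0]], 'mount': [[-0.0002, -0.9619, -0.2733, 0.0739], [1.0, -0.0, -0.0005, -0.0006], [0.0005, -0.2733, 0.9619, -0.1401], [0.0, 0.0, 0.0, 1.0]]}
```

View pics/scene0.png

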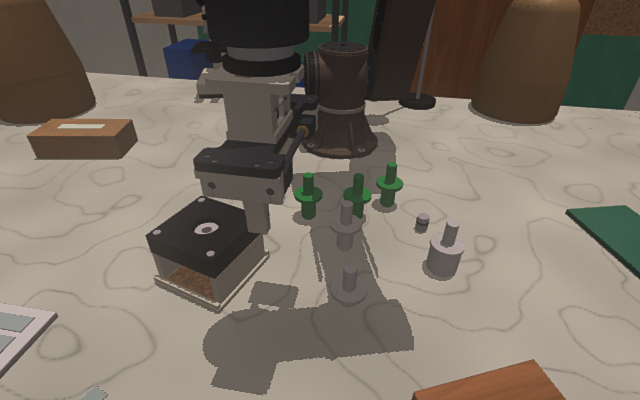

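View pics/side0.png

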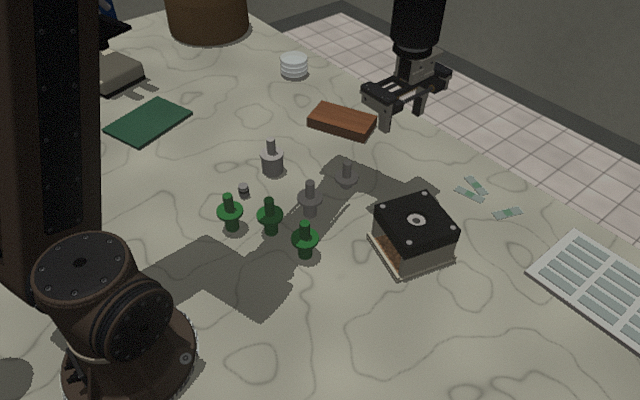

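View pics/wrist0.png

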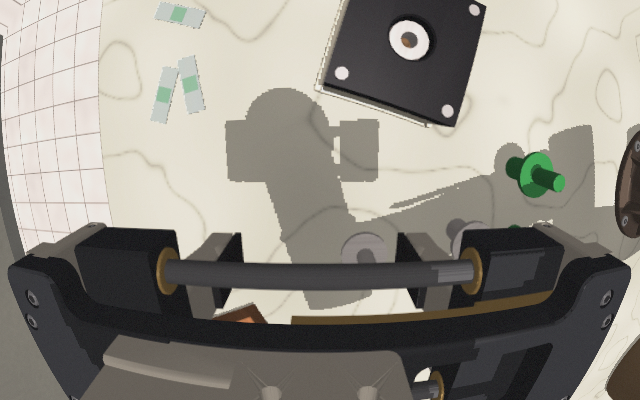

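The scene view shows the carrier with its bore at about (206,229), and the side view shows it at (417,219).

Things that could be taken for the drift (scene pixel / side pixel):
- Grey rod A: (347,225) / (310,198)
- Grey rod B: (349,283) / (346,173)
- Fat-shank grey rod: (446,250) / (271,160)
- Three green rods: (308,195), (357,195), (390,185)

It has to be A or B, so I'll check both in a close crop.

```bash
python3 - <<'E'
import cv2,numpy as np
a=cv2.imread("pics/scene0.png")[185:310,300:400];b=cv2.imread("pics/side0.png")[140:230,280:370]
f=lambda x:np.clip(cv2.resize(x,(400,500),interpolation=cv2.INTER_CUBIC).astype(float)*1.6,0,255).astype('u1')
cv2.imwrite("pics/crop1.png",np.hstack([f(a),cv2.resize(f(b),(400,500))]))
E
```

```text
(no output)
```

View pics/crop1.png

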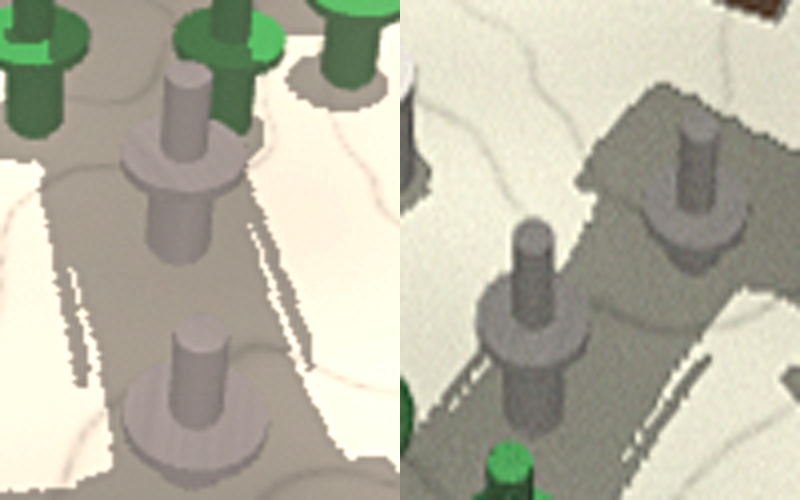

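The crop settles it. Rod A (scene 347,225) has the long slim shank, so it is the drift. Rod B (349,283) is the short one. Next I'll triangulate the handle tops and the bore.

```bash
cat > h.py <<'E'
import cv2,numpy as np
from plant import r
def P(n):
    p=r.camera_params(n);R=cv2.Rodrigues(np.array(p["rvec"]))[0];return np.array(p["mtx"]),R,np.array(p["tvec"]).reshape(3)
def tri(ps,pd):
    M=[k@np.c_[R,t] for k,R,t in(P("scene"),P("side"))]
    X=cv2.triangulatePoints(M[0],M[1],np.array(ps,float).reshape(2,1),np.array(pd,float).reshape(2,1))[:,0];return X[:3]/X[3]
def plane(n,px,z):
    k,R,t=P(n);d=R.T@np.linalg.inv(k)@[*px,1];c=-R.T@t;return c+d*(z-c[2])/d[2]
def wplane(px,z,T):
    p=r.camera_params("wrist");k=np.array(p["mtx"]);m=np.array(p["mount"])
    v=(np.array(px)-k[:2,2])/k[0,0];th=np.linalg.norm(v);d=np.r_[np.sin(th)*v/th,np.cos(th)]
    W=T@m;d=W[:3,:3]@d;c=W[:3,3];return c+d*(z-c[2])/d[2]
def tcp():
    from scipy.spatial.transform import Rotation as Ro
    s=r.get_state();T=np.eye(4);T[:3,:3]=Ro.from_euler("xyz",s["eef_rot"],degrees=True).as_matrix();T[:3,3]=s["tcp_pos"];return T
E
python3 - <<'E'
from h import *
np.set_printoptions(precision=4,suppress=True)
for nm,a,b in[("A",(346.7,203.5),(310.4,181.8)),("B",(350,268),(347.2,163)),("fat",(453,224),(270.5,140.5)),("g1",(308,176),(228,195)),("g2",(358.5,176),(269,198.5)),("g3",(392,166),(305.5,221.5)),("bore",(206,229),(417,219.5))]:
    z={"B":.079,"bore":.106}.get(nm,.107);print(nm,tri(a,b),plane("scene",a,z),plane("side",b,z))
# bore via black-top contour / bright ring, screws
for n,box in(("scene",(145,195,270,265)),("side",(370,185,460,250))):
    im=cv2.imread(f"pics/{n}0.png");x0,y0,x1,y1=box
    g=cv2.cvtColor(im,6)[y0:y1,x0:x1]
    c,_=cv2.findContours((g>90).astype('u1'),0,2)[-2:]
    for q in c:
        A=cv2.contourArea(q)
        if 3<A<600:
            m=cv2.minAreaRect(q);p=np.array(m[0])+[x0,y0];print(n,A,p,m[1],plane(n,p,.106))
T=tcp();print("wrist bore",wplane((409,40),.096,T))
for s in((474,10),(447,111),(342,73)):print(wplane(s,.108,T))
E
```

```text
A [0.485  0.0749 0.1058] [0.4853 0.0761 0.107 ] [0.4842 0.0729 0.107 ]
B [0.6171 0.0969 0.0767] [0.6181 0.0983 0.079 ] [0.6153 0.0938 0.079 ]
fat [0.5067 0.2597 0.1014] [0.5111 0.2601 0.107 ] [0.5024 0.2513 0.107 ]
g1 [0.3209 0.0556 0.136 ] [ 0.4036 -0.0124  0.107 ] [0.3192 0.1515 0.107 ]
g2 [0.3821 0.0881 0.106 ] [0.3836 0.0884 0.107 ] [0.3816 0.0871 0.107 ]
g3 [0.4164 0.0687 0.0916] [0.3278 0.1551 0.107 ] [ 0.4005 -0.0153  0.107 ]
bore [ 0.5912 -0.1501  0.0969] [ 0.6002 -0.1422  0.106 ] [ 0.5843 -0.156   0.106 ]
scene 3.5 [157.15 259.45] (9.803058624267578, 1.2649108171463013) [ 0.6801 -0.1821  0.106 ]
scene 25.0 [210.5 253. ] (4.0, 7.0) [ 0.6527 -0.1111  0.106 ]
scene 167.5 [263.  246.5] (35.0, 12.0) [ 0.624  -0.0379  0.106 ]
scene 183.5 [205.8654 227.8269] (10.59027099609375, 24.514516830444336) [ 0.5974 -0.1437  0.106 ]
scene 4.5 [268.5 210.5] (13.0, 1.0) [ 0.5315 -0.0569  0.106 ]
scene 14.5 [201.  199.5] (3.0, 6.0) [ 0.522  -0.1875  0.106 ]
scene 138.0 [226.15 199.05] (40.160926818847656, 7.589466094970703) [ 0.5119 -0.1432  0.106 ]
side 7.5 [370.65 246.45] (6.324554920196533, 2.8460497856140137) [ 0.4587 -0.1478  0.106 ]
side 16.5 [408.5 242. ] (4.0, 5.0) [ 0.5252 -0.1871  0.106 ]
side 28.5 [456.5 242.5] (13.0, 5.0) [ 0.5986 -0.2486  0.106 ]
side 13.0 [452.5 227. ] (5.366563320159912, 3.130495071411133) [ 0.6253 -0.2165  0.106 ]
side 149.0 [416.  219.5] (11.0, 18.0) [ 0.5827 -0.1547  0.106 ]
side 97.0 [372.7765 231.8954] (37.898372650146484, 8.618133544921875) [ 0.4887 -0.1228  0.106 ]
side 9.5 [382.  205.5] (3.0, 4.0) [ 0.5567 -0.0808  0.106 ]
side 36.0 [373.5 200. ] (7.0, 10.0) [ 0.5543 -0.0572  0.106 ]
side 7.5 [424. 193.] (2.0, 4.0) [ 0.6562 -0.1114  0.106 ]
wrist bore [ 0.5901 -0.1487  0.096 ]
[ 0.5243 -0.187   0.108 ]
[ 0.5556 -0.0813  0.108 ]
[ 0.6549 -0.111   0.108 ]
```

```bash
python3 -m pendant '[[-15,40,5,0,0,0],[-30,80,15,0,0,0],[-45,120,30,0,0,0],[-60,160,45,0,0,0],[-70,182,60,0,0,0],[-74.5,190,70,0,0,0],[-74.5,190,70,0,0,0],[-74.5,190,70,0,0,0]]' 87 && python3 - <<'E'
from h import *
T=tcp();print(T.round(4))
for n in("wrist","side"):cv2.imwrite(f"pics/{n}1.png",r.capture(n)[:,:,::-1])
a=cv2.imread("pics/wrist1.png");b=cv2.imread("pics/side1.png")[100:300,200:400]
cv2.imwrite("pics/c2.png",np.hstack([a,cv2.resize(b,(160,160))]) if 0 else a)
E
```

```text
time_s: 1.15
tcp_pos: [0.486, 0.0745, 0.1759]
eef_rot: [-180.0, -0.0, -90.0]
contact_force: [0.1, 0.4, 0.8]
gripper_width: 0.087
gripper_force: 0.0
[[ 0.000e+00 -1.000e+00  6.000e-04  4.860e-01]
 [-1.000e+00 -0.000e+00 -1.000e-04  7.450e-02]
 [ 1.000e-04 -6.000e-04 -1.000e+00  1.759e-01]
 [ 0.000e+00  0.000e+00  0.000e+00  1.000e+00]]
```

View pics/wrist1.png

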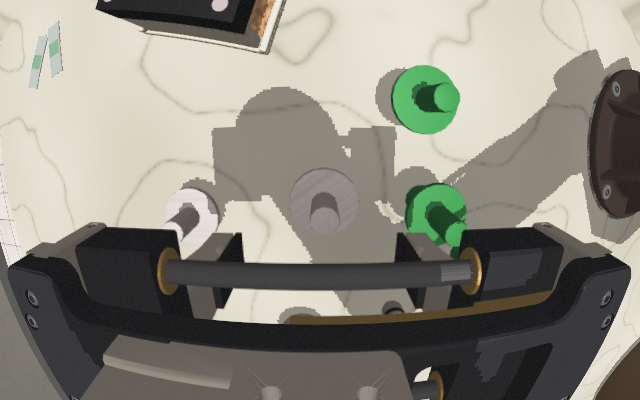

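The drift is centred at about (324,200), with its handle top at about (324,217). The nearest green rod is at (435,212), near the right finger's column. I'll convert these pixels to positions.

```bash
python3 - <<'E'
from h import *
T=tcp()
for nm,p,z in(("collar",(324,201),.062),("handletop",(325,222),.107),("green2 collar",(435,213),.062),("g2 top",(458,238),.107),("B collar",(191,213),.034)):print(nm,wplane(p,z,T).round(4))
E
```

```text
collar [0.4823 0.0738 0.062 ]
handletop [0.4823 0.0765 0.107 ]
green2 collar [0.3814 0.0852 0.062 ]
g2 top [0.3773 0.0912 0.107 ]
B collar [0.617  0.0946 0.034 ]
```

```bash
python3 -m pendant '[[0,2,20,0,0,0],[0,2,45,0,0,0],[0,2,68,0,0,0],[0,2,82,0,0,0],[0,2,87,0,0,0],[0,2,87,0,0,0]]' 87; python3 -m pendant '[[0,0,0,0,0,0],[0,0,0,0,0,0],[0,0,0,0,0,0],[0,0,0,0,0,0],[0,0,0,0,0,0],[0,0,0,0,0,0],[0,0,0,0,0,0],[0,0,0,0,0,0]]' 10 50
```

```text
time_s: 2.0
tcp_pos: [0.4833, 0.0745, 0.0887]
eef_rot: [-180.0, -0.0, -90.0]
contact_force: [-0.6, 0.0, 0.3]
gripper_width: 0.0872
gripper_force: 0.0
time_s: 3.0
tcp_pos: [0.4829, 0.0744, 0.0885]
eef_rot: [180.0, -0.0, -90.0]
contact_force: [-0.6, -0.0, -0.3]
gripper_width: 0.021
gripper_force: 50.0
```

```bash
python3 -m pendant '[[0,0,-15,0,0,0],[0,0,-40,0,0,0],[0,0,-75,0,0,0],[0,0,-105,0,0,0],[0,0,-120,0,0,0],[20,-10,-125,0,0,0],[50,-24,-125,0,0,0],[85,-41,-125,0,0,0],[120,-58,-125,0,0,0],[155,-74,-125,0,0,0],[185,-89,-125,0,0,0],[208,-99,-125,0,0,0],[220,-105,-125,0,0,0],[223.5,-107,-125,0,0,0],[223.5,-107,-125,0,0,0],[223.5,-107,-125,0,0,0]]' && python3 - <<'E'
from h import *
a=r.capture("scene")[:,:,::-1];b=r.capture("side")[:,:,::-1]
f=lambda x:np.clip(cv2.resize(x,(400,400),interpolation=cv2.INTER_CUBIC).astype(float)*1.5,0,255).astype('u1')
cv2.imwrite("pics/c3.png",np.hstack([f(a[150:270,150:270]),f(b[130:250,360:480])]))
E
```

```text
time_s: 5.0
tcp_pos: [0.5898, -0.1483, 0.2137]
eef_rot: [-180.0, 0.0, -90.0]
contact_force: [-0.3, 0.6, -2.7]
gripper_width: 0.0212
gripper_force: 50.0
```

View pics/c3.png

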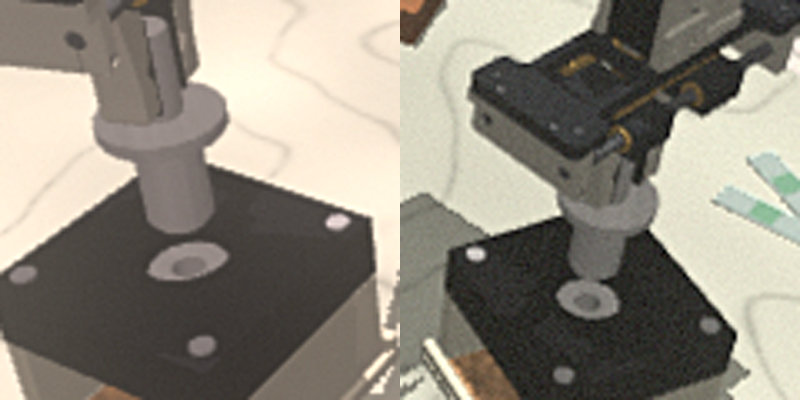

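The rod hangs upright in the gripper. Its foot is at crop (180,218) in the scene half and (595,266) in the side half, just above the ring at (188,261) and (588,299).

```bash
python3 - <<'E'
from h import *
print(tri((204,215.4),(418.5,209.8)).round(4),tri((206.4,228.3),(416.4,219.7)).round(4))
# shank axis tilt: collar underside centre
print(plane("scene",(204,215.4),.125).round(4),plane("side",(418.5,209.8),.125).round(4))
E
```

```text
[ 0.5908 -0.1487  0.1253] [ 0.5895 -0.1499  0.0972]
[ 0.5892 -0.1473  0.125 ] [ 0.5917 -0.1496  0.125 ]
```

```bash
python3 -m pendant '[[0.7,0,6,0,0,0],[0.7,0,14,0,0,0],[0.7,0,21,0,0,0],[0.7,0,26,0,0,0],[0.7,0,26,0,0,0],[0.7,0,26,0,0,0]]'; python3 -m pendant '[[0,0,4,0,0,0],[0,0,8,0,0,0],[0,0,11,0,0,0],[0,0,14,0,0,0],[0,0,14,0,0,0]]'
```

```text
time_s: 5.85
tcp_pos: [0.5901, -0.1498, 0.1877]
eef_rot: [-180.0, -0.0, -90.0]
contact_force: [0.8, 0.3, -2.3]
gripper_width: 0.021
gripper_force: 50.0
time_s: 6.48
tcp_pos: [0.5907, -0.1498, 0.1741]
eef_rot: [-179.9, -0.0, -90.0]
contact_force: [1.4, -2.1, 2.0]
gripper_width: 0.0212
gripper_force: 50.0
```

```bash
python3 -m pendant '[[0,0,4,0,0,0],[0,0,8,0,0,0],[0,0,12,0,0,0],[0,0,16,0,0,0],[0,0,20,0,0,0],[0,0,24,0,0,0],[0,0,24,0,0,0]]'; python3 -m pendant '[[0,0,3,0,0,0],[0,0,6,0,0,0],[0,0,8,0,0,0],[0,0,8,0,0,0],[0,0,8,0,0,0]]'; python3 - <<'E'
from h import *
a=r.capture("scene")[:,:,::-1];b=r.capture("side")[:,:,::-1]
f=lambda x:np.clip(cv2.resize(x,(400,400),interpolation=cv2.INTER_CUBIC).astype(float)*1.7,0,255).astype('u1')
cv2.imwrite("pics/c4.png",np.hstack([f(a[180:300,150:270]),f(b[165:285,360:480])]))
E
```

```text
time_s: 7.35
tcp_pos: [0.5891, -0.1496, 0.1483]
eef_rot: [179.9, 0.0, -90.0]
contact_force: [-0.6, 0.0, -2.7]
gripper_width: 0.0213
gripper_force: 50.0
time_s: 7.98
tcp_pos: [0.5901, -0.1497, 0.1417]
eef_rot: [-180.0, -0.0, -90.0]
contact_force: [0.5, 0.7, -2.9]
gripper_width: 0.0208
gripper_force: 50.0
```

View pics/c4.png

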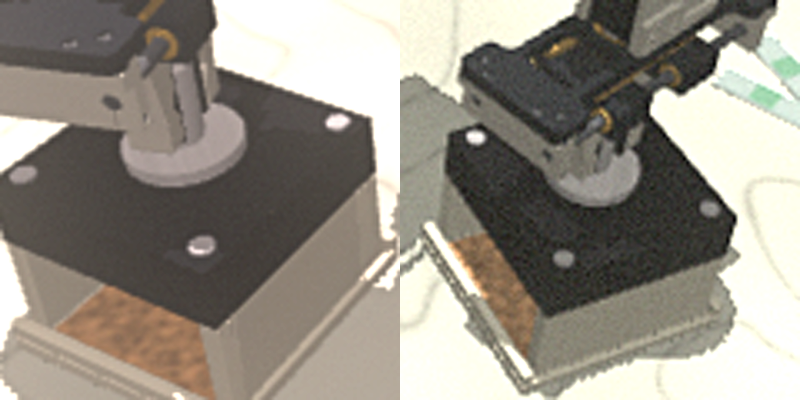

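The collar is down at the carrier and the force has dropped back to the rod's weight alone. So the sleeve has passed the clips, though it is out of sight under the plate. I'll seat the last millimetre, confirm the contact, then release.

```bash
python3 -m pendant '[[0,0,0.7,0,0,0],[0,0,1.4,0,0,0],[0,0,1.4,0,0,0],[0,0,1.4,0,0,0]]'
```

```text
time_s: 8.57
tcp_pos: [0.59, -0.1497, 0.1406]
eef_rot: [-180.0, -0.0, -90.0]
contact_force: [-1.9, -0.2, 2.6]
gripper_width: 0.021
gripper_force: 50.0
```

```bash
python3 -m pendant '[[0,0,0,0,0,0],[0,0,0,0,0,0],[0,0,0,0,0,0],[0,0,0,0,0,0],[0,0,0,0,0,0],[0,0,0,0,0,0],[0,0,0,0,0,0],[0,0,0,0,0,0]]' 80; python3 -m pendant '[[0,0,-15,0,0,0],[0,0,-40,0,0,0],[0,0,-80,0,0,0],[0,0,-110,0,0,0],[0,0,-130,0,0,0],[0,0,-130,0,0,0],[0,0,-130,0,0,0]]'; python3 - <<'E'
from h import *
a=r.capture("scene")[:,:,::-1];b=r.capture("side")[:,:,::-1]
f=lambda x:np.clip(cv2.resize(x,(400,400),interpolation=cv2.INTER_CUBIC).astype(float)*1.7,0,255).astype('u1')
cv2.imwrite("pics/c5.png",np.hstack([f(a[180:300,150:270]),f(b[165:285,360:480])]))
E
```

```text
time_s: 9.57
tcp_pos: [0.59, -0.1497, 0.1402]
eef_rot: [-180.0, 0.0, -90.0]
contact_force: [0.3, 0.5, 0.2]
gripper_width: 0.0797
gripper_force: 0.0
time_s: 10.45
tcp_pos: [0.5896, -0.1496, 0.2701]
eef_rot: [180.0, 0.0, -90.0]
contact_force: [-0.3, 0.4, 0.2]
gripper_width: 0.08
gripper_force: 0.0
```

View pics/c5.png

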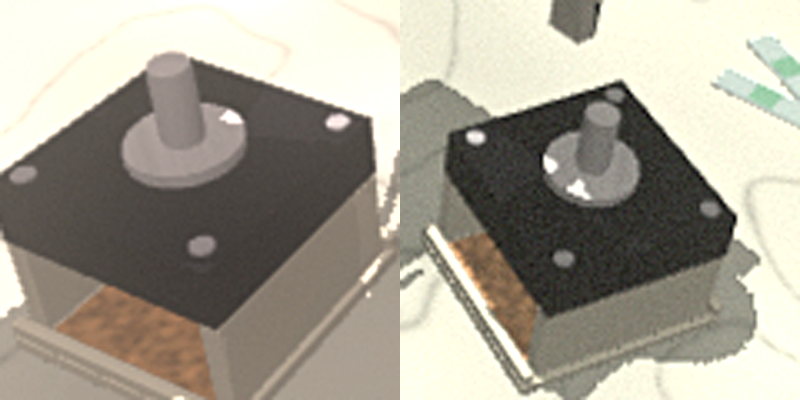

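The rod stands upright in the bore with its collar flat on the carrier, at crop (183,145) and (592,167), and the gripper is clear.

```bash
python3 -c "
from plant import r
print(r.close_job())"
```

```text
the job is handed in; nothing more can be done
None
```

I handed the job in at about 10.5 s: the drift rod stands released and upright in the bore with its collar on the carrier; the sleeve was never in view under the plate, but the push force vanished as the rod went through and the collar seated fully, so it should be in the tray.

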